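# Hang the spare bandsaw wheel on its keeper hook

## Robot

A 6-joint arm with a two-finger parallel gripper is mounted at the origin on the work surface. World frame = base frame: x ahead of the robot, y to its left, z up, the work surface at z = 0. Lengths are in m, angles in rad, forces in N, time in s.
With the tool pointing down it reaches from about 0.325 to 0.775 m from the base axis. Payload 9.3 kg.
Tool frame: the origin (TCP) lies where the fingers leave the gripper's body, on its centre line; the fingertips stand 73 mm ahead of it and the grasp point (between the pads) lies robot.grasp_offset ahead of it (robot.grasp_offset is the distance from the TCP to the grasp point, in m); z points along the fingers, y is the line along which they close (so a half turn about z gives the same grasp; the last joint's range is limited). The gripper opens to 85 mm and grips with 20 to 120 N. Pads are 22 mm wide; open, the fingers measure 114 mm over their backs; the gripper's body (76 mm by 85 mm) begins 54 mm behind the grasp point. The pads swing forward as they close: fully open they stand 13 mm farther back than shut.
Start: joints at [-1.475, 0.259, 0.021, 1.334, 0, 1.418], TCP at [0.135, -0.533, 0.304] pointing down, gripper open.
Joint ranges: [-3.04, 3.04], [-0.91, 1.82], [-1.04, 1.36], [-1.92, 1.95], [-1.52, 1.45], [-3.14, 3.14]. Speed limits (rad/s): [2.22, 2.22, 2.79, 3.14, 3.14, 3.14].

## Interface

Orientations are given as a rotation vector (axis times angle).
In Python, from rig import robot, camera, camera_model, ticket gives the robot as it stands.
- The arm moves only by the tool move_arm, never from a script. Its argument "rows" is a list that holds one entry, the list of rows, each a list of 6 numbers: the shift along the tool's x, y, z in mm, then the turn, a rotation vector about the tool's x, y, z in degrees. In form: [[[dx, dy, dz, ax, ay, az], ...]]. A call has 1 to 12 rows; each row is the pose to reach, as a shift and turn from the pose commanded when the call began, along the tool's axes at that moment; what a row does not reach only later rows make up. A row lasts 1/8 s, in which the tool goes at most 62.5 mm and 10.7 degrees, less where a joint would pass 70% of its speed; a pose out of reach is approached as far as the arm can. A call with a gripper value outside its range is refused whole. "fingers" is the closure, from 0 (fully open) to 1 (shut), set as the call begins (left out, the last holds). The fingers move at their own pace and stop on an object; "force" is the grip in N (left out, the last holds). Time passes only in rows, so rows that repeat a pose let the fingers close. It gives the time, the measured TCP pose, the force, the opening and the grip force at its end, in the units of the state.
- robot.observe(): the state, without advancing time (a new reading comes with each control period).
- camera(name): name is "scene" or "top" or "wrist"; returns the picture (420x560x3 uint8, red, green, blue); there is no depth.
- camera_model(name): a dict with "K" (3x3 intrinsics, pixels), "k1" (the pictures are not rectified: a ray, as slopes to the right and down, at radius r is drawn at 1 + k1 r^2 times it, then the intrinsics apply), "extrinsics" (4x4, takes a point from world to camera coordinates). Camera axes: x right, y down, z forward; pixel columns grow to the right and rows downward; lengths in m; the calibration is good to about 2 mm. A picture is of the moment at which its call begins: read the wrist's pose just before it. camera_model takes no time and is no camera call; for the wrist camera it gives the pose at the moment of the call.
- ticket.sign_off(): hands the job in; it is judged then, once.
The state is a dict: "clock": time; "qpos": joint angles; "joint_velocities": joint speeds; "joint_efforts": joint torques, N m; "tcp_pos": TCP position; "orientation": TCP orientation; "wrist_force": force on the tool from outside, world axes, zero at the start; "torque": the same for the moment, N m; "opening": finger opening in m; "grip_force": force on a finger pad.
Only numpy, scipy, OpenCV 4.12 (cv2) and the standard library are available. Lean on these libraries where they do the work, as an engineer would, in place of code of your own. Each camera call takes 0.05 s, during which the arm holds its last target. There are 200 camera calls.

## Task

Lift the green spare bandsaw wheel out of its plywood rack by the rim, bring the rim over the upturned tip of the red J-hook, and, still holding it, press it gently down past the brass spring keeper until the rim sits fully home on the hook's arm, with the keeper sprung back over the rim's inner flange; then let go so that it hangs there at rest. Feel your way down, because the height at which the hook is clamped is not known exactly: never drop the wheel onto the hook or bear on it with more than 30 N. Leave the steel block, the tape measure and the jar where they are.

Things in the scene. Friction and masses are not known exactly. Their poses are not given: they have to be found in the camera images.
- wheel: Green 4-spoke bandsaw wheel, loose, 0.38 to 0.54 kg, 230 mm outer diameter, upright in the rack, a gap between spokes at the top. Origin at its centre, x along the axle, z up at the start. Rim 40 mm deep: web 10 mm thick (along x) from radius 81 to 115 mm, black tyre outermost; inner flange (bare aluminium) 20 mm thick from radius 75 to 81 mm. Hub 24 mm in diameter, 26 mm long.
- rim_top (a point): Top of the rim, 115 mm above the wheel's centre: grip the 10 mm web here from above, across its thickness. Fingertips should reach no more than 16 mm down the rim, to stay clear of the hook later. The rim's inner edge, which sits on the hook, is 40 mm below this point.
- rack: Fixed plywood rack: foot 90 x 250 x 20 mm, and two slotted uprights to 90 mm above the bench, 90 to 120 mm either side of its middle along its y; slots 11.8 mm wide in x. Origin on the bench at its middle; the wheel's centre starts 135 mm above it. Draw the wheel straight up by 80 mm to clear the uprights.
- stand: Fixed steel stand with a red J-hook. Origin on the bench below the middle of the hook's seat; x runs along the hook's arm from its tip to the post, z up. Foot 150 x 130 x 12 mm; 22 mm square post at x = 53 mm, 248 mm high. The hook is clamped on the post at an unreported height: its seat (flat top of the arm) is 240 to 260 mm above the bench, to be found by feel.
- hook_mid (a point): A point fixed to the stand, 250 mm above its origin (middle of the seat's possible heights; it does not follow the hook). Hook: 14 mm wide, arm 8 mm thick. Mouth: lip with inner face at x = -12 mm up to 12 mm above the seat, then leaning out to a top 21 mm above the seat, outermost x = -24 mm; facing it, the keeper. Nothing of the hook is over 22 mm above the seat.
- approach (a point): A point fixed to the stand, 85 mm before hook_mid on the tip's side. Bring the rim from here, axle along the stand's x, inner edge higher than the lip, until it is above the mouth, then go down. When home, the flange lies on the seat between lip and keeper: wheel centre 75 mm below the seat, middle plane about x = -2 mm, axle along the arm.
- keeper (a joint): Sprung brass wedge sliding along x: 0 m out, to 0.008 m at most. Nose at x = 4.8 mm, 9 mm above the seat; ramp up to x = 11 mm, 20.5 mm above the seat. Pressing the flange down the ramp takes 8 to 18 N in all (weight alone: too little) over 7 mm, less while rubbing 4 mm past the nose; then the nose snaps over it and pulls down (the push reverses); the rigid seat follows in 2 to 3 mm.
- block: Bystander: dark steel set-up block with holes, 76 x 50 x 25 mm, loose on the bench, origin at the centre of its underside.
- tape: Bystander: black and yellow tape measure, 68 x 34 x 60 mm, loose, origin at the centre of its underside.
- jar: Bystander: amber glass jar with a brass cap, 54 mm diameter, 65 mm high, loose, origin at the centre of its underside.

How it is judged:
On the way, in this order (a step that is already met when the one before it is completed fails the run):
1. the wheel is lifted clear of its rack in the gripper (height (world z) of wheel above 0.205 m and contact force between the fingers and wheel above 2 N), for 0.2 s.
2. the rim, still held by the gripper, pushes the keeper back (value of joint keeper above 0.0025 m and contact force between the fingers and wheel above 2 N and contact force between wheel and stand above 2 N), for 0.05 s.
At the end, for the whole second after the job is handed in: The wheel hangs by its rim, released and still: flange on the hook's seat below the keeper (centre 162 to 188 mm above the bench), within 8 mm along and 12 mm across the hook, axle within 0.2 rad of the arm, keeper back under 3 mm, seat bearing over 1.5 N; bystanders in place (x of wheel in the frame of stand between -0.008 and 0.008 m and y of wheel in the frame of stand between -0.012 and 0.012 m and z of wheel in the frame of stand between 0.162 and 0.188 m and angle between the x axis of wheel and the x axis of stand, either way round below 0.2 rad and value of joint keeper below 0.003 m and contact force between wheel and hook_c0 above 1.5 N and contact force between the fingers and wheel below 0.1 N and linear speed of wheel below 0.03 m/s and angular speed of wheel below 0.3 rad/s); the robot touches nothing.
It fails at once if the wheel bears on the hook or stand with more than 30 N (pressed too hard or dropped) (contact force between wheel and stand above 30 N).
It fails at once if the block is moved by more than 15 mm (distance of block from where it was at the start of the episode above 0.015 m).
It fails at once if the tape measure is moved by more than 15 mm (distance of tape from where it was at the start of the episode above 0.015 m).
It fails at once if the jar is moved by more than 15 mm (distance of jar from where it was at the start of the episode above 0.015 m).
It also fails if it takes over 69 s, if anything falls off the work surface, if the arm or the gripper's body presses on something with over 40 N, if the wrist force passes 120 N, or if a joint passes its speed limit or range.

## Working session

There is one attempt and no reset: what is moved stays moved. The work goes in short steps, Python scripts to look and compute and a tool call to move; the robot and the scene stay as the last step left them, time stands still between calls to the robot, and variables do not carry over. Pictures are saved under pics/ and viewed, at most 10 in all, crops included, and the job is handed in when it is done.

Besides the shell and the picture viewer there is one more tool, called after "Request:" as name(argument=value, ...) on one line, values as JSON. move_arm: Moves the arm, as the interface text tells. Its arguments: {"type":"object","properties":{"rows":{"type":"array"},"fingers":{"type":"number"},"force":{"type":"number"}},"required":["rows"]}

```bash
mkdir -p pics; ls; python3 - <<'E'
from rig import robot,camera,camera_model
import cv2
s=robot.observe();print(s, robot.grasp_offset)
for n in("scene","top"):
    im=camera(n);cv2.imwrite(f"pics/{n}0.png",im[:,:,::-1]);m=camera_model(n);print(n,m)
E
```

```text
pics
{'clock': 0.0, 'qpos': array([-1.47458439e+00,  2.59217955e-01,  2.07788001e-02,  1.33371332e+00,
       -2.42392057e-05,  1.41820306e+00]), 'joint_velocities': array([-4.47425617e-05, -3.82124175e-04, -3.60802582e-04, -1.07161664e-03,
        1.90930608e-04,  1.44470388e-03]), 'joint_efforts': array([-5.40354313e-05, -5.55639374e+01,  3.44533682e+01,  1.38250255e-02,
       -9.07208278e-05,  1.17608971e-05]), 'tcp_pos': array([ 0.13541177, -0.53288563,  0.30325882]), 'orientation': array([-3.11596852e+00, -3.89646759e-01, -2.19754214e-05]), 'wrist_force': array([0.28623617, 0.32813702, 0.02339888]), 'torque': array([ 0.03174733, -0.02097061, -0.02807028]), 'grip_force': 0.0, 'opening': 0.08506269075262994} 0.0539
scene {'K': array([[436.88043958,   0.        , 278.86681795],
       [  0.        , 436.88043958, 208.78101645],
       [  0.        ,   0.        ,   1.        ]]), 'k1': 0.009516329863871124, 'extrinsics': array([[ 0.79693007,  0.60392294,  0.01339956, -0.45993677],
       [ 0.37307973, -0.47462377, -0.79721001, -0.08111644],
       [-0.47509366,  0.64031973, -0.60355336,  1.18876978],
       [ 0.        ,  0.        ,  0.        ,  1.        ]])}
top {'K': array([[449.40668361,   0.        , 281.35181549],
       [  0.        , 449.40668361, 211.57098774],
       [  0.        ,   0.        ,   1.        ]]), 'k1': 0.03875448405044298, 'extrinsics': array([[-0.02245484, -0.9997465 , -0.001651  ,  0.00727702],
       [-0.9851008 ,  0.02240748, -0.17051191,  0.60745647],
       [ 0.17050568, -0.00220242, -0.98535423,  1.11308571],
       [ 0.        ,  0.        ,  0.        ,  1.        ]])}
```

View pics/scene0.png

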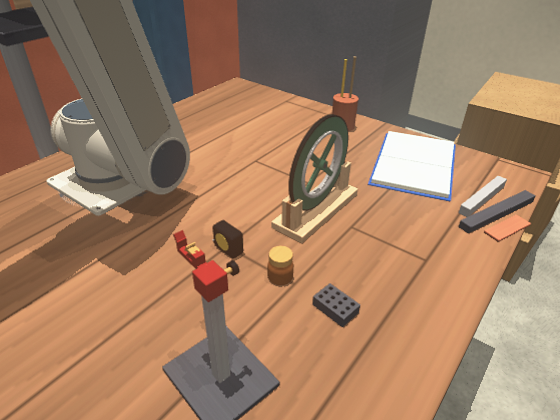

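View pics/top0.png

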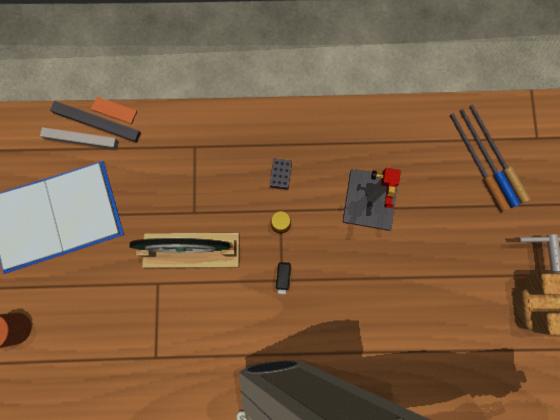

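The top view shows the rack foot at about (143–239, 233–268), with the wheel edge-on at row 245. The stand foot is around (344–400, 170–230), its red clamp at (392,177) and the hook tip at (389,207). I'll zoom in on both.

```bash
cat > h.py <<'E'
import numpy as np,cv2
from rig import robot,camera,camera_model
def ray(m,px):
    K=m["K"];u=np.array([(px[0]-K[0,2])/K[0,0],(px[1]-K[1,2])/K[1,1]]);s=u.copy()
    for _ in range(20): s=u/(1+m["k1"]*(s@s))
    E=m["extrinsics"];R=E[:3,:3];return -R.T@E[:3,3],R.T@np.r_[s,1]
def atz(m,px,z):
    c,d=ray(m,px);return c+d*(z-c[2])/d[2]
def proj(m,P):
    q=(m["extrinsics"]@np.r_[P,1])[:3];s=q[:2]/q[2];s=s*(1+m["k1"]*s@s);return (m["K"]@np.r_[s,1])[:2]
E
python3 - <<'E'
import cv2,numpy as np
im=cv2.imread('pics/top0.png')
a=cv2.resize(im[225:275,125:250],None,fx=6,fy=6,interpolation=cv2.INTER_CUBIC)
b=cv2.resize(im[160:235,335:410],None,fx=4,fy=4,interpolation=cv2.INTER_CUBIC)
sc=cv2.imread('pics/scene0.png')
c=cv2.resize(sc[225:305,165:265],None,fx=4,fy=3.75)[:, :400]
o=np.zeros((600,750,3),np.uint8);o[:300]=a;o[300:,:300]=b;o[300:,310:710]=c
cv2.imwrite('pics/z1.png',o)
E
```

```text
(no output)
```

View pics/z1.png

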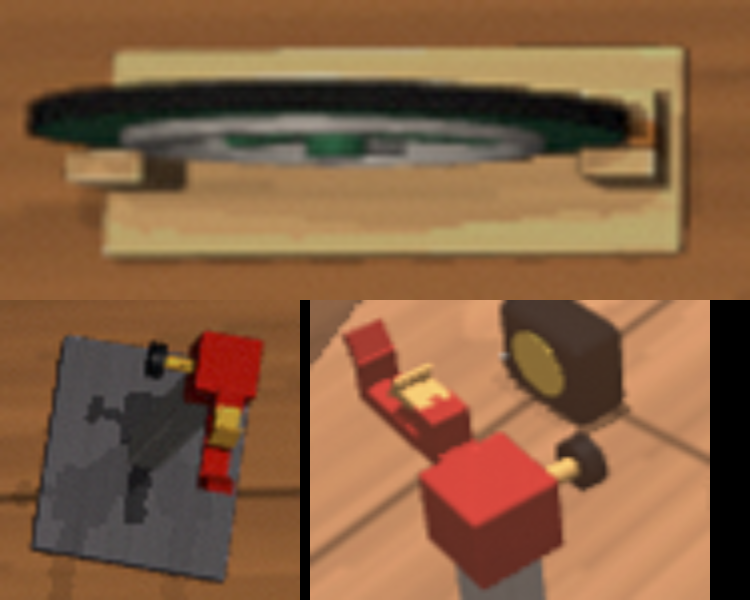

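```bash
python3 - <<'E'
from h import *
m=camera_model("top");ms=camera_model("scene")
p=lambda *a:np.round(a[0],4)
r=[atz(m,q,.02) for q in [(144.2,233),(239.2,232.8),(238.7,266.7),(142.2,267.2)]]
print("rack",p(r),p(np.mean(r,0)))
f=[atz(m,q,.012) for q in [(351.2,169),(343.2,222),(391.2,230)]]
print("foot",p(f),p((f[0]+f[2])/2), np.linalg.norm(f[0]-f[1]),np.linalg.norm(f[1]-f[2]))
d=f[0]-f[1];print("yaw",np.arctan2(d[1],d[0]))
C=lambda x,y:(x/4+335,(y-300)/4+160)
for z in(.261,.271,.281):print(z,"lip outer",p([atz(m,C(198,488),z),atz(m,C(231,493),z)]))
# wheel top tyre edges (crop6) at x mid 
W=lambda x,y:(x/6+125,y/6+225)
for y in(82,115):print("tyre top",p(atz(m,W(330,y),.25)))
print("ends",p(atz(m,W(28,115),.135)),p(atz(m,W(632,120),.135)))
E
```

```text
rack [[0.564  0.3561 0.02  ]
 [0.5586 0.1061 0.02  ]
 [0.4697 0.108  0.02  ]
 [0.4745 0.3585 0.02  ]] [0.5167 0.2322 0.02  ]
foot [[ 0.7278 -0.1994  0.012 ]
 [ 0.5824 -0.171   0.012 ]
 [ 0.5581 -0.2973  0.012 ]] [ 0.6429 -0.2483  0.012 ] 0.14809129774901345 0.12856340060722507
yaw -0.19290961349164717
0.261 lip outer [[ 0.5762 -0.2248  0.261 ]
 [ 0.5731 -0.242   0.261 ]]
0.271 lip outer [[ 0.5744 -0.2225  0.271 ]
 [ 0.5714 -0.2395  0.271 ]]
0.281 lip outer [[ 0.5726 -0.2201  0.281 ]
 [ 0.5696 -0.237   0.281 ]]
tyre top [0.5198 0.2101 0.25  ]
tyre top [0.5081 0.21   0.25  ]
ends [0.523  0.3544 0.135 ] [0.5154 0.1166 0.135 ]
```

Request:
move_arm(rows=[[[0,0,-50,0,0,0],[40,-45,-60,0,0,-5],[80,-90,-60,0,0,-10],[120,-135,-60,0,0,-15],[160,-180,-60,0,0,-20],[200,-225,-60,0,0,-25],[240,-270,-60,0,0,-30],[280,-315,-60,0,0,-35],[320,-360,-60,0,0,-40],[355,-405,-60,0,0,-45],[390,-450,-60,0,0,-50],[430,-495,-60,0,0,-55]]])

```text
clock: 1.6
tcp_pos: [0.4305, 0.0546, 0.3639]
orientation: [2.582, 1.789, 0.0]
wrist_force: [0.9, -1.1, 0.3]
opening: 0.0853
grip_force: 0.0
```

Request:
move_arm(rows=[[[50,4,0,0,0,-5],[98,8,0,0,0,-10],[147,13,0,0,0,-15],[196,17,0,0,0,-19.6],[196,17,0,0,0,-19.6],[196,17,0,0,0,-19.6]]])

```text
clock: 2.35
tcp_pos: [0.5154, 0.2298, 0.3633]
orientation: [-2.243, -2.199, 0.002]
wrist_force: [-0.4, 0.3, -0.1]
opening: 0.0854
grip_force: 0.0
```

```bash
python3 - <<'E'
from h import *
s=robot.observe();print(s['tcp_pos'],s['orientation'],s['wrist_force'])
m=camera_model("wrist");im=camera("wrist");cv2.imwrite("pics/w1.png",im[:,:,::-1]);print(m)
np.save('w1.npy',m,allow_pickle=True)
E
```

```text
[0.51539727 0.22979355 0.3633499 ] [-2.24317183e+00 -2.19887857e+00  2.00053236e-03] [-0.4073227   0.29972049 -0.13735354]
{'K': array([[291.70873651,   0.        , 276.33309942],
       [  0.        , 291.70873651, 208.64584039],
       [  0.        ,   0.        ,   1.        ]]), 'k1': -0.057512782947999636, 'extrinsics': array([[ 0.99979975, -0.01998223, -0.0010807 , -0.50979296],
       [-0.01888643, -0.96006812,  0.27912811,  0.17707558],
       [-0.00661515, -0.2790518 , -0.96025326,  0.50321249],
       [ 0.        ,  0.        ,  0.        ,  1.        ]])}
```

View pics/w1.png

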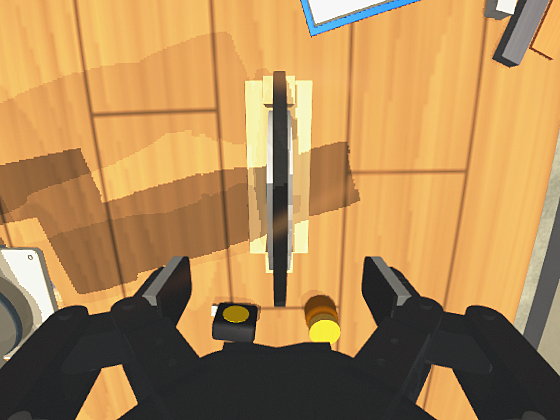

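The wheel is edge-on at columns 273–287, lined up with the gripper and close to midway between the fingers. I'll measure its edges.

```bash
python3 - <<'E'
from h import *
m=np.load('w1.npy',allow_pickle=True).item();im=cv2.imread('pics/w1.png')
print(proj(m,[.516,.232,.25]),proj(m,[.516,.35,.135]),proj(m,[.516,.117,.135]))
g=im.max(2)
for r in (90,200,220,240,260,290): 
    c=np.where(g[r,262:300]<70)[0]+262;print(r,c.min(),c.max(),atz(m,(c.mean(),r),.25 if r>100 else .16))
E
```

```text
[278.12420135 230.14581125] [275.23883954  70.26230003] [279.44811921 288.4034121 ]
90 273 273 [0.51372187 0.32959832 0.16      ]
200 273 287 [0.51759625 0.25278372 0.25      ]Traceback (most recent call last):
  File "<stdin>", line 6, in <module>
    return umr_minimum(a, axis, None, out, keepdims, initial, where)
ValueError: zero-size array to reduction operation minimum which has no identity
```

Request:
move_arm(rows=[[[3,2.5,10,0,0,0],[3,2.5,20,0,0,0],[3,2.5,30,0,0,0],[3,2.5,40,0,0,0],[3,2.5,48,0,0,0],[3,2.5,55,0,0,0],[3,2.5,55,0,0,0]]])

```text
clock: 3.28
tcp_pos: [0.518, 0.2328, 0.3084]
orientation: [-2.243, -2.199, 0.001]
wrist_force: [-0.2, 0.3, 0.7]
opening: 0.085
grip_force: 0.0
```

Request:
move_arm(rows=[[[0,0,0,0,0,0],[0,0,0,0,0,0],[0,0,0,0,0,0],[0,0,0,0,0,0],[0,0,0,0,0,0],[0,0,0,0,0,0],[0,0,0,0,0,0],[0,0,0,0,0,0]]], fingers=1, force=70)

```text
clock: 4.28
tcp_pos: [0.5183, 0.2328, 0.3092]
orientation: [2.243, 2.199, 0.001]
wrist_force: [0.0, -0.2, 4.6]
opening: 0.0078
grip_force: 70.5
```

Request:
move_arm(rows=[[[0,0,-5,0,0,0],[0,0,-12,0,0,0],[0,0,-22,0,0,0],[0,0,-34,0,0,0],[0,0,-46,0,0,0],[0,0,-58,0,0,0],[0,0,-70,0,0,0],[0,0,-82,0,0,0],[0,0,-92,0,0,0],[0,0,-100,0,0,0],[0,0,-100,0,0,0],[0,0,-100,0,0,0]]])

```text
clock: 5.78
tcp_pos: [0.5182, 0.2328, 0.4085]
orientation: [-2.243, -2.199, 0.001]
wrist_force: [-0.3, -0.2, -5.3]
opening: 0.0083
grip_force: 69.3
```

```bash
python3 - <<'E'
from h import *
s=robot.observe();print(s['tcp_pos'],s['wrist_force'],s['opening'])
im=camera("scene");cv2.imwrite("pics/s2full.png",im[:,:,::-1])
w=camera("wrist");cv2.imwrite("pics/w2.png",w[:,:,::-1])
cv2.imwrite("pics/s2.png",np.hstack([cv2.resize(im[50:250,230:430],(400,400)),cv2.resize(w,(400,400))])[:,:,::-1])
E
```

```text
[0.518156   0.23277199 0.4084924 ] [-0.28593124 -0.24729276 -5.28512087] 0.008311598572724604
```

View pics/s2.png

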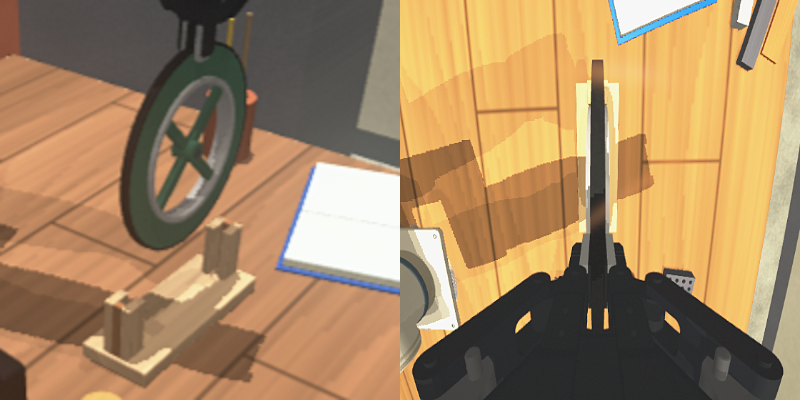

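The wheel is held and clear of the rack. Next I carry it to the approach point.

Request:
move_arm(rows=[[[-15,0,0,0,0,0],[-50,0,0,0,0,1],[-95,0,0,0,0,2],[-140,1,0,0,0,3],[-185,1,0,0,0,4],[-230,2,0,0,0,5],[-275,2,0,0,0,6],[-320,3,0,0,0,7],[-365,3,0,0,0,8],[-405,4,0,0,0,9],[-435,4,0,0,0,9.9],[-452,4,0,0,0,9.9]]])

```text
clock: 7.38
tcp_pos: [0.5124, -0.2211, 0.4086]
orientation: [-2.426, -1.995, 0.0]
wrist_force: [0.2, 0.0, -4.4]
opening: 0.0081
grip_force: 69.3
```

Request:
move_arm(rows=[[[0,0,0,0,0,0],[0,0,0,0,0,0],[0,0,0,0,0,0],[0,0,0,0,0,0]]])

```text
clock: 7.88
tcp_pos: [0.5132, -0.2184, 0.4091]
orientation: [2.424, 1.999, 0.0]
wrist_force: [0.7, 0.1, -4.1]
opening: 0.0078
grip_force: 69.3
```

```bash
python3 - <<'E'
from h import *
s=robot.observe();print(s['tcp_pos'],s['orientation'],s['wrist_force'],s['opening'])
m=camera_model("wrist");np.save('w3.npy',m,allow_pickle=True)
w=camera("wrist");cv2.imwrite("pics/w3.png",w[:,:,::-1])
im=camera("scene");cv2.imwrite("pics/s3.png",im[:,:,::-1]);t=camera("top");cv2.imwrite("pics/t3.png",t[:,:,::-1])
print(proj(m,[.597,-.236,.25]),proj(m,[.513,-.219,.355]))
E
```

```text
[ 0.51320891 -0.2184123   0.40912616] [2.42354258e+00 1.99856905e+00 2.71379563e-04] [ 0.72937466  0.108499   -4.11759165] 0.00784802524934161
[380.0838446  214.65343282] [277.00881532 278.94518307]
```

View pics/w3.png

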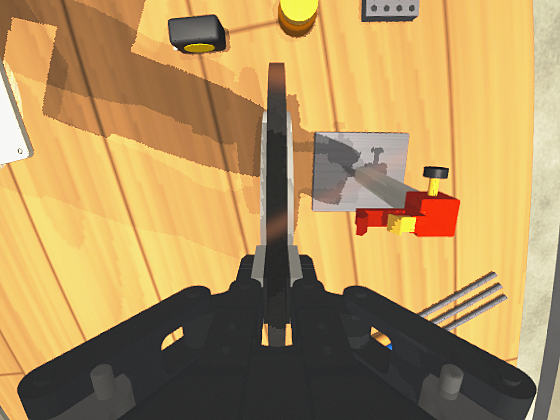

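The stand foot runs from (313,133) to (408,211), square with the tool. The lip is at about (361,220), the brass keeper at (400,223) and the clamp at (433,215). I'll zoom in on the hook.

```bash
python3 - <<'E'
import cv2
im=cv2.imread('pics/w3.png');cv2.imwrite('pics/z3.png',cv2.resize(im[120:250,305:470],(660,520),interpolation=cv2.INTER_CUBIC))
E
```

```text
(no output)
```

View pics/z3.png

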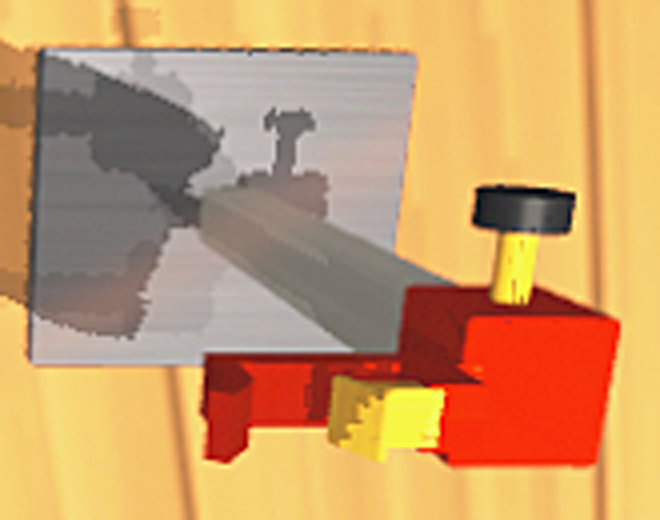

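```bash
python3 - <<'E'
from h import *
m=np.load('w3.npy',allow_pickle=True).item();t=camera_model("top");sc=camera_model("scene")
W=lambda x,y:(x/4+305,y/4+120)
T=lambda x,y:(x/4+335,(y-300)/4+160)
f=np.array([atz(m,W(*q),.012) for q in[(38,48),(415,52),(30,365)]]);print(f.round(4))
d=f[1]-f[0];e=f[0]-f[2];print("yaw",np.arctan2(d[1],d[0]),np.arctan2(-e[0],e[1]),np.linalg.norm(d),np.linalg.norm(e),"ctr",(f[1]+f[2])/2)
def tri(*r):
    A=0;b=0
    for c,v in r:
        v=v/np.linalg.norm(v);P=np.eye(3)-np.outer(v,v);A=A+P;b=b+P@c
    x=np.linalg.solve(A,b);return x,[np.linalg.norm((np.eye(3)-np.outer(v,v)/(v@v))@(x-c)) for c,v in r]
print("lip -y corner",tri(ray(m,W(207,460)),ray(t,T(231,493))))
print("clamp corners",tri(ray(m,W(600,465)),ray(t,T(262,340))),tri(ray(m,W(618,322)),ray(t,T(200,332))))
for z in(.261,.271,.281):print(z,"lip -y corner",atz(m,W(207,460),z).round(4),atz(t,T(231,493),z).round(4))
E
```

```text
[[ 0.5825 -0.1717  0.012 ]
 [ 0.7288 -0.2003  0.012 ]
 [ 0.5591 -0.2983  0.012 ]]
yaw -0.1930210507378885 -0.18304184159640588 0.1490855363416366 0.1287388226533007 ctr [ 0.64394212 -0.24931373  0.012     ]
lip -y corner (array([ 0.56987502, -0.23770575,  0.27825173]), [np.float64(0.00021183864923437853), np.float64(0.00021183864923464613)])
clamp corners (array([ 0.65795364, -0.26612819,  0.25358464]), [np.float64(0.00020140389987513964), np.float64(0.00020140389987509784)]) (array([ 0.66316416, -0.23434403,  0.25258535]), [np.float64(0.0013308780780912639), np.float64(0.001330878078091158)])
0.261 lip -y corner [ 0.5734 -0.2453  0.261 ] [ 0.5731 -0.242   0.261 ]
0.271 lip -y corner [ 0.5712 -0.2409  0.271 ] [ 0.5714 -0.2395  0.271 ]
0.281 lip -y corner [ 0.5691 -0.2365  0.281 ] [ 0.5696 -0.237   0.281 ]
```

Request:
move_arm(rows=[[[0,8,0,0,0,0],[-1,20,0,0,0,0],[-1,35,0,0,0,0],[-2,50,0,0,0,0],[-3,65,0,0,0,0],[-3,77,0,0,0,0],[-3,83,0,0,0,0],[-3,83,0,0,0,0],[-3,83,0,0,0,0],[-3,83,0,0,0,0]]])

```text
clock: 9.28
tcp_pos: [0.5922, -0.2377, 0.4071]
orientation: [-2.419, -1.992, 0.009]
wrist_force: [-14.8, 3.2, -5.8]
opening: 0.0082
grip_force: 99.9
```

```bash
python3 - <<'E'
from h import *
s=robot.observe();print(s['tcp_pos'],s['orientation'],s['wrist_force'],s['torque'])
m=camera_model("wrist");np.save('w4.npy',m,allow_pickle=True)
w=camera("wrist");t=camera("top");sc=camera("scene")
for n,i in zip(("w4","t4","s4"),(w,t,sc)):cv2.imwrite(f"pics/{n}.png",i[:,:,::-1])
a=cv2.resize(w[100:300,200:400],(400,400),interpolation=cv2.INTER_CUBIC);b=cv2.resize(sc[150:350,130:330],(400,400),interpolation=cv2.INTER_CUBIC)
cv2.imwrite("pics/z4.png",np.hstack([a,b])[:,:,::-1])
E
```

```text
[ 0.59217817 -0.23765881  0.40706635] [-2.41912976 -1.99184319  0.00850162] [-14.78917841   3.16159634  -5.76233401] [0.94708104 4.31773285 0.02676003]
```

View pics/z4.png

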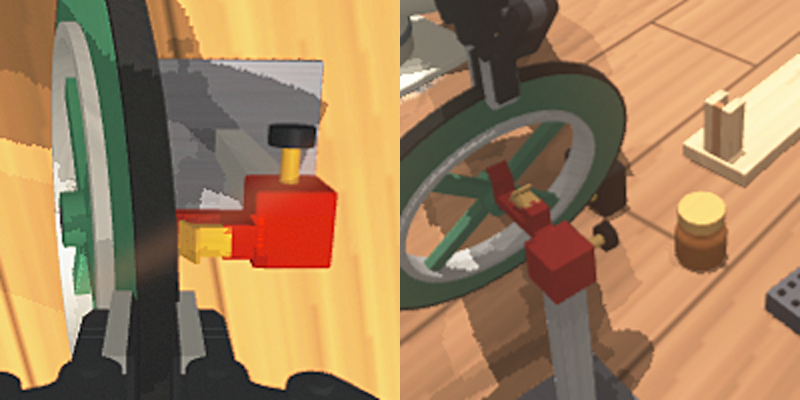

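The wheel is too high: its hub and spokes meet the hook's lip, with about 15 N on it. I'll back off, look, then come in lower.

Request:
move_arm(rows=[[[0,-8,0,0,0,0],[0,-20,0,0,0,0],[0,-35,0,0,0,0],[0,-50,0,0,0,0],[0,-65,0,0,0,0],[0,-77,0,0,0,0],[0,-83,0,0,0,0],[0,-83,0,0,0,0],[0,-83,0,0,0,0],[0,-83,0,0,0,0]]])

```text
clock: 10.68
tcp_pos: [0.5129, -0.2222, 0.4087]
orientation: [-2.425, -1.997, -0.0]
wrist_force: [0.4, 0.1, -3.6]
opening: 0.0076
grip_force: 68.3
```

```bash
python3 - <<'E'
from h import *
s=robot.observe();print(s['tcp_pos'],s['orientation'],s['wrist_force'],s['torque'],s['opening'])
m=camera_model("wrist");np.save('w5.npy',m,allow_pickle=True)
w=camera("wrist");t=camera("top");sc=camera("scene")
for n,i in zip(("w5","t5","s5"),(w,t,sc)):cv2.imwrite(f"pics/{n}.png",i[:,:,::-1])
a=cv2.resize(w[50:350,130:430],(400,400));b=cv2.resize(sc[100:350,80:330],(400,400),interpolation=cv2.INTER_CUBIC)
cv2.imwrite("pics/z5.png",np.hstack([a,b])[:,:,::-1])
w3=cv2.imread('pics/w3.png')
print('stand/wheel change vs w3 (mean abs):',np.abs(w3[60:250,250:300].astype(int)-w[60:250,250:300,::-1]).mean())
s3=cv2.imread('pics/s3.png');d=np.abs(s3.astype(int)-sc[:,:,::-1])[100:350,80:330].max(2)
print('scene changed px',(d>40).sum())
E
```

```text
[ 0.51292257 -0.22222291  0.40866323] [-2.42462365e+00 -1.99737021e+00 -5.48323875e-06] [ 0.38373572  0.09683207 -3.61120865] [-0.00774642 -0.01719164 -0.02043807] 0.0076108680175058195
stand/wheel change vs w3 (mean abs): 13.427649122807017
scene changed px 2885
```

View pics/z5.png

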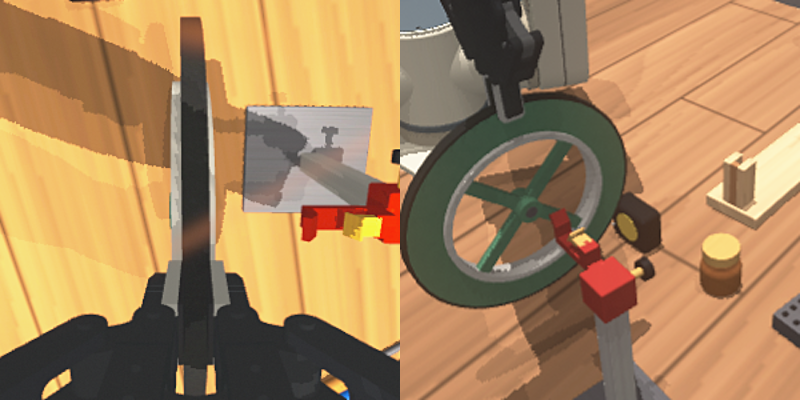

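The wheel still hangs square in the grip, hub at about (161,230) in the scene image. I'll check its height and spoke angle numerically.

```bash
python3 - <<'E'
from h import *
sc=camera_model("scene");S=lambda x,y:((x-400)/1.6+80,y/1.6+100)
s=robot.observe();T=s['tcp_pos'];u=np.array([.982,-.19,0]);v=np.array([.19,.982,0])
def on(px,off):
    c,d=ray(sc,px);k=((T+off*u-c)@u)/(d@u);p=c+k*d-T;return np.round([p@v,p[2]+T[2]],4)
print("hub",on(S(530,208),.013))
for q in[(470,185),(565,145),(485,270)]:print("spoke",on(S(*q),.004))
for q in[(403,232),(626,150)]:print("tyre side",on(S(*q),.0))
g=cv2.imread('pics/s5.png');
# project predicted flange inner circle edge & outer tyre, report top/bottom pixel for checking
for zc in(.231,.235):
    print(zc,[proj(sc,T+.0*u+np.array([0,0,zc-T[2]])+r*(np.cos(a)*v+np.sin(a)*np.array([0,0,1]))).round(1) for r,a in((.115,-1.57),(.115,0),(.115,3.14))])
E
```

```text
hub [-0.0017  0.2392]
spoke [-0.0471  0.2843]
spoke [0.0477 0.2833]
spoke [-0.0531  0.1856]
tyre side [-0.1092  0.2639]
tyre side [0.1174 0.2433]
0.231 [array([169.2, 282.2]), array([220.6, 200.4]), array([ 83.8, 264.7])]
0.235 [array([168.9, 280.6]), array([220.4, 198.4]), array([ 83.1, 262.6])]
```

Request:
move_arm(rows=[[[1,0,8,0,0,0],[1,0,16,0,0,0],[1,2,22,0,0,0],[1,10,22,0,0,0],[1,20,22,0,0,0],[1,30,22,0,0,0],[1,38,22,0,0,0],[1,44,22,0,0,0],[1,50,22,0,0,0],[1,55,22,0,0,0]]])

```text
clock: 12.08
tcp_pos: [0.5671, -0.2318, 0.3869]
orientation: [-2.425, -1.997, 0.0]
wrist_force: [0.8, -0.0, -3.8]
opening: 0.0078
grip_force: 68.3
```

Request:
move_arm(rows=[[[0,5,0,0,0,0],[0,10,0,0,0,0],[0,15,0,0,0,0],[0,19,0,0,0,0],[0,19,0,0,0,0]]])

```text
clock: 12.7
tcp_pos: [0.5856, -0.2354, 0.3867]
orientation: [-2.425, -1.997, 0.0]
wrist_force: [0.5, 0.1, -3.9]
opening: 0.0079
grip_force: 68.3
```

Request:
move_arm(rows=[[[0,4,0,0,0,0],[0,7,0,0,0,0],[0,9,0,0,0,0],[0,9,0,0,0,0],[0,9,0,0,0,0],[0,9,0,0,0,0]]])

```text
clock: 13.45
tcp_pos: [0.5942, -0.237, 0.3869]
orientation: [2.425, 1.997, 0.0]
wrist_force: [0.7, -0.1, -3.2]
opening: 0.008
grip_force: 68.3
```

```bash
python3 - <<'E'
from h import *
s=robot.observe();print(s['tcp_pos'],s['wrist_force'],s['torque'])
m=camera_model("wrist");np.save('w6.npy',m,allow_pickle=True)
w=camera("wrist");sc=camera("scene");t=camera("top")
for n,i in zip(("w6","s6","t6"),(w,sc,t)):cv2.imwrite(f"pics/{n}.png",i[:,:,::-1])
T=s['tcp_pos'];O=np.array([.5952,-.2376,0]);u=np.array([.982,-.19,0]);v=np.array([.19,.982,0]);print((T-O)@u,(T-O)@v)
a=cv2.resize(w[150:300,230:380],(400,400),interpolation=cv2.INTER_CUBIC);b=cv2.resize(sc[180:280,130:230],(400,400),interpolation=cv2.INTER_CUBIC)
cv2.imwrite("pics/z6.png",np.hstack([a,b])[:,:,::-1])
E
```

```text
[ 0.59415876 -0.23703884  0.38694834] [ 0.73167272 -0.11279078 -3.17874335] [-0.04156542 -0.00980108 -0.00286154]
-0.0011291205913353702 0.00035322250575276377
```

Request:
move_arm(rows=[[[0,0,1.5,0,0,0],[0,0,3,0,0,0],[0,0,4.5,0,0,0],[0,0,6,0,0,0],[0,0,7,0,0,0],[0,0,8,0,0,0],[0,0,8,0,0,0]]])

```text
clock: 14.48
tcp_pos: [0.5942, -0.237, 0.3788]
orientation: [-2.425, -1.997, 0.0]
wrist_force: [0.3, -0.2, -3.7]
opening: 0.0075
grip_force: 68.3
```

Request:
move_arm(rows=[[[0,0,1,0,0,0],[0,0,2,0,0,0],[0,0,3,0,0,0],[0,0,3,0,0,0]]])

```text
clock: 14.98
tcp_pos: [0.5942, -0.237, 0.3758]
orientation: [-2.425, -1.997, 0.0]
wrist_force: [0.1, 0.8, -4.1]
opening: 0.0076
grip_force: 68.3
```

Request:
move_arm(rows=[[[0,0,1,0,0,0],[0,0,2,0,0,0],[0,0,3,0,0,0],[0,0,3,0,0,0]]])

```text
clock: 15.48
tcp_pos: [0.5942, -0.2371, 0.3728]
orientation: [-2.425, -1.997, 0.0]
wrist_force: [-0.7, 0.3, -3.2]
opening: 0.008
grip_force: 68.3
```

Request:
move_arm(rows=[[[0,0,1,0,0,0],[0,0,2,0,0,0],[0,0,2,0,0,0]]])

```text
clock: 15.85
tcp_pos: [0.5942, -0.237, 0.3708]
orientation: [-2.425, -1.997, 0.0]
wrist_force: [-0.1, 0.1, -3.7]
opening: 0.0079
grip_force: 68.3
```

Request:
move_arm(rows=[[[0,0,1,0,0,0],[0,0,2,0,0,0],[0,0,2,0,0,0]]])

```text
clock: 16.23
tcp_pos: [0.5942, -0.237, 0.3688]
orientation: [-2.425, -1.997, 0.0]
wrist_force: [-0.4, -0.1, -3.7]
opening: 0.0079
grip_force: 68.3
```

Request:
move_arm(rows=[[[0,0,1,0,0,0],[0,0,1.5,0,0,0],[0,0,1.5,0,0,0]]])

```text
clock: 16.6
tcp_pos: [0.5942, -0.2371, 0.3673]
orientation: [-2.425, -1.997, 0.0]
wrist_force: [0.3, 0.1, -4.6]
opening: 0.0083
grip_force: 68.3
```

Request:
move_arm(rows=[[[0,0,1,0,0,0],[0,0,1.5,0,0,0],[0,0,1.5,0,0,0]]])

```text
clock: 16.98
tcp_pos: [0.5942, -0.237, 0.3658]
orientation: [-2.425, -1.997, 0.0]
wrist_force: [-0.2, 0.4, -3.7]
opening: 0.0079
grip_force: 68.3
```

Request:
move_arm(rows=[[[0,0,1,0,0,0],[0,0,1.5,0,0,0],[0,0,1.5,0,0,0]]])

```text
clock: 17.35
tcp_pos: [0.5942, -0.2371, 0.3643]
orientation: [-2.425, -1.997, 0.0]
wrist_force: [0.1, -0.7, -4.1]
opening: 0.0081
grip_force: 68.3
```

Request:
move_arm(rows=[[[0,0,1,0,0,0],[0,0,1.5,0,0,0],[0,0,1.5,0,0,0]]])

```text
clock: 17.73
tcp_pos: [0.5942, -0.2371, 0.3628]
orientation: [-2.425, -1.997, 0.0]
wrist_force: [-0.4, -0.0, -4.6]
opening: 0.0077
grip_force: 68.3
```

Request:
move_arm(rows=[[[0,0,1,0,0,0],[0,0,1.5,0,0,0],[0,0,1.5,0,0,0]]])

```text
clock: 18.1
tcp_pos: [0.5942, -0.2371, 0.3617]
orientation: [2.425, 1.997, 0.0]
wrist_force: [-1.0, 0.0, -0.9]
opening: 0.0079
grip_force: 68.8
```

Request:
move_arm(rows=[[[0,0,1,0,0,0],[0,0,1.5,0,0,0],[0,0,1.5,0,0,0]]])

```text
clock: 18.48
tcp_pos: [0.5942, -0.2371, 0.3605]
orientation: [2.424, 1.997, 0.001]
wrist_force: [-1.6, -0.3, 6.1]
opening: 0.0083
grip_force: 69.7
```

Request:
move_arm(rows=[[[0,0,1,0,0,0],[0,0,1.5,0,0,0],[0,0,1.5,0,0,0]]])

```text
clock: 18.85
tcp_pos: [0.5943, -0.2371, 0.36]
orientation: [2.423, 1.996, 0.002]
wrist_force: [-1.8, 1.3, 11.8]
opening: 0.0079
grip_force: 70.6
```

```bash
python3 - <<'E'
from h import *
s=robot.observe();print(s['tcp_pos'],s['wrist_force'],s['torque'])
m=camera_model("wrist");np.save('w7.npy',m,allow_pickle=True)
w=camera("wrist");sc=camera("scene");t=camera("top")
for n,i in zip(("w7","s7","t7"),(w,sc,t)):cv2.imwrite(f"pics/{n}.png",i[:,:,::-1])
C=cv2.INTER_CUBIC
a=cv2.resize(w[180:270,240:340],(400,360),interpolation=C);b=cv2.resize(sc[200:300,150:250],(400,400),interpolation=C)
c=cv2.resize(t[150:230,340:420],(400,200),interpolation=C)
o=np.zeros((600,800,3),np.uint8);o[:360,:400]=a;o[:400,400:]=b;
c=cv2.resize(t[160:225,350:430],(280,228),interpolation=C);o[365:593,:280]=c
d=cv2.resize(sc[130:330,80:280],(200,200));o[400:600,500:700]=d
cv2.imwrite("pics/z7.png",o[:,:,::-1])
E
```

```text
[ 0.59426226 -0.23706321  0.36004176] [-1.82193191  1.26432661 11.84507904] [0.18531947 0.51107413 0.06599667]
```

View pics/z7.png

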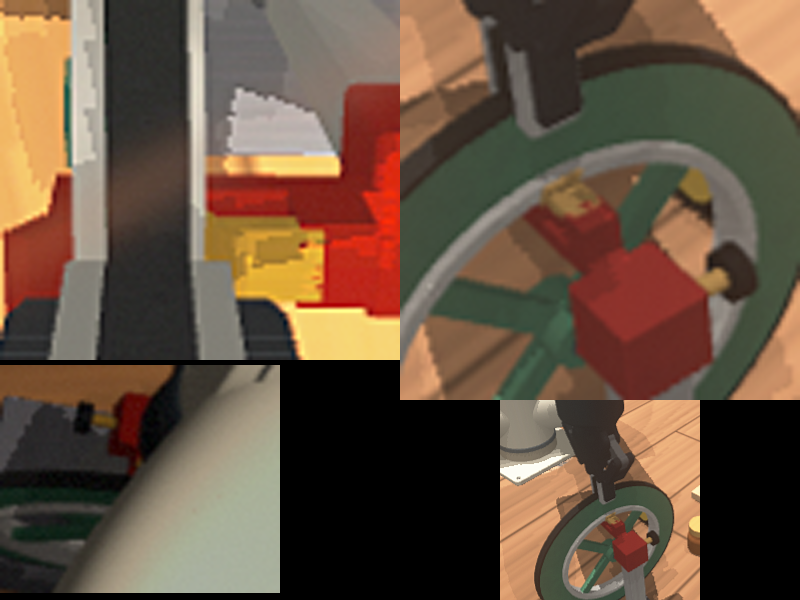

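The last image shows the rim in the mouth: the lip shows left of it and the keeper right. The flange seems 2–3 mm towards the lip, so it may be riding on the lip's lean. I'll ease up, shift 2 mm towards the post and press again.

Request:
move_arm(rows=[[[0,0,-2,0,0,0],[0,0,-4,0,0,0],[0,1,-4,0,0,0],[0,2,-4,0,0,0],[0,2,-4,0,0,0]]])

```text
clock: 19.62
tcp_pos: [0.5959, -0.2374, 0.362]
orientation: [-2.424, -1.996, 0.001]
wrist_force: [-3.8, 1.9, -3.8]
opening: 0.0078
grip_force: 68.7
```

Request:
move_arm(rows=[[[0,0,1,0,0,0],[0,0,2,0,0,0],[0,0,2,0,0,0]]])

```text
clock: 20.0
tcp_pos: [0.5962, -0.2374, 0.3612]
orientation: [2.424, 1.996, 0.001]
wrist_force: [-4.2, 0.6, 5.0]
opening: 0.0079
grip_force: 69.8
```

Request:
move_arm(rows=[[[0,0,0.5,0,0,0],[0,0,1,0,0,0],[0,0,1,0,0,0]]])

```text
clock: 20.38
tcp_pos: [0.5961, -0.2375, 0.3595]
orientation: [2.425, 1.997, -0.0]
wrist_force: [-5.0, 1.1, 5.2]
opening: 0.0076
grip_force: 69.8
```

Request:
move_arm(rows=[[[0,0,0.5,0,0,0],[0,0,1,0,0,0],[0,0,1,0,0,0]]])

```text
clock: 20.75
tcp_pos: [0.5961, -0.2375, 0.3585]
orientation: [2.425, 1.997, -0.0]
wrist_force: [-6.1, 1.3, 5.4]
opening: 0.0078
grip_force: 69.8
```

Request:
move_arm(rows=[[[0,0,0.5,0,0,0],[0,0,1,0,0,0],[0,0,1,0,0,0]]])

```text
clock: 21.12
tcp_pos: [0.596, -0.2374, 0.3565]
orientation: [-2.424, -1.996, 0.001]
wrist_force: [-4.7, 1.0, -0.4]
opening: 0.0081
grip_force: 69.3
```

Request:
move_arm(rows=[[[0,0,0.5,0,0,0],[0,0,1,0,0,0],[0,0,1,0,0,0]]])

```text
clock: 21.5
tcp_pos: [0.5959, -0.2374, 0.3554]
orientation: [-2.424, -1.996, 0.002]
wrist_force: [-5.7, 0.3, -0.9]
opening: 0.0079
grip_force: 69.2
```

Request:
move_arm(rows=[[[0,0,0.5,0,0,0],[0,0,1,0,0,0],[0,0,1,0,0,0]]])

```text
clock: 21.88
tcp_pos: [0.5959, -0.2374, 0.3544]
orientation: [-2.424, -1.996, 0.002]
wrist_force: [-5.9, 0.4, -0.9]
opening: 0.0079
grip_force: 69.2
```

Request:
move_arm(rows=[[[0,0,0.5,0,0,0],[0,0,1,0,0,0],[0,0,1,0,0,0]]])

```text
clock: 22.25
tcp_pos: [0.5959, -0.2374, 0.3534]
orientation: [-2.424, -1.996, 0.002]
wrist_force: [-5.0, 1.2, -1.1]
opening: 0.0081
grip_force: 69.1
```

Request:
move_arm(rows=[[[0,0,0.5,0,0,0],[0,0,1,0,0,0],[0,0,1,0,0,0]]])

```text
clock: 22.62
tcp_pos: [0.5964, -0.2375, 0.3518]
orientation: [-2.423, -1.996, 0.001]
wrist_force: [-2.2, 0.2, -9.8]
opening: 0.0076
grip_force: 68.7
```

Request:
move_arm(rows=[[[0,0,0.5,0,0,0],[0,0,1,0,0,0],[0,0,1,0,0,0]]])

```text
clock: 23.0
tcp_pos: [0.5963, -0.2374, 0.3519]
orientation: [-2.424, -1.997, 0.0]
wrist_force: [-1.4, -0.5, -11.9]
opening: 0.008
grip_force: 68.4
```

Request:
move_arm(rows=[[[0,0,0.25,0,0,0],[0,0,0.5,0,0,0],[0,0,0.5,0,0,0],[0,0,0.5,0,0,0]]])

```text
clock: 23.5
tcp_pos: [0.5962, -0.2374, 0.3519]
orientation: [-2.425, -1.997, -0.0]
wrist_force: [-2.1, 0.1, -11.8]
opening: 0.008
grip_force: 68.5
```

Request:
move_arm(rows=[[[0,0,0.25,0,0,0],[0,0,0.5,0,0,0],[0,0,0.5,0,0,0]]])

```text
clock: 23.88
tcp_pos: [0.5962, -0.2374, 0.3517]
orientation: [2.425, 1.997, 0.0]
wrist_force: [-1.8, -0.0, -8.1]
opening: 0.0077
grip_force: 69.0
```

Request:
move_arm(rows=[[[0,0,0.25,0,0,0],[0,0,0.5,0,0,0],[0,0,0.5,0,0,0]]])

```text
clock: 24.25
tcp_pos: [0.5964, -0.2376, 0.3513]
orientation: [2.424, 1.997, 0.001]
wrist_force: [0.8, 0.2, -3.8]
opening: 0.0077
grip_force: 69.3
```

Request:
move_arm(rows=[[[0,0,0.25,0,0,0],[0,0,0.5,0,0,0],[0,0,0.5,0,0,0]]])

```text
clock: 24.62
tcp_pos: [0.5962, -0.2375, 0.3504]
orientation: [2.425, 1.997, 0.0]
wrist_force: [0.9, -0.1, -3.6]
opening: 0.0078
grip_force: 69.3
```

Request:
move_arm(rows=[[[0,0,0.25,0,0,0],[0,0,0.5,0,0,0],[0,0,0.5,0,0,0]]])

```text
clock: 25.0
tcp_pos: [0.5962, -0.2374, 0.3499]
orientation: [-2.425, -1.997, -0.0]
wrist_force: [0.3, -0.6, -3.8]
opening: 0.0078
grip_force: 69.3
```

Request:
move_arm(rows=[[[0,0,0.25,0,0,0],[0,0,0.5,0,0,0],[0,0,0.5,0,0,0]]])

```text
clock: 25.38
tcp_pos: [0.5962, -0.2374, 0.3493]
orientation: [-2.425, -1.997, 0.0]
wrist_force: [0.0, 0.4, -3.3]
opening: 0.008
grip_force: 69.3
```

Request:
move_arm(rows=[[[0,0,0.25,0,0,0],[0,0,0.5,0,0,0],[0,0,0.5,0,0,0]]])

```text
clock: 25.75
tcp_pos: [0.5962, -0.2374, 0.3492]
orientation: [2.424, 1.997, 0.0]
wrist_force: [-1.0, 0.2, -1.2]
opening: 0.008
grip_force: 69.8
```

Request:
move_arm(rows=[[[0,0,0.25,0,0,0],[0,0,0.5,0,0,0],[0,0,0.5,0,0,0]]])

```text
clock: 26.12
tcp_pos: [0.5961, -0.2374, 0.3491]
orientation: [2.424, 1.997, 0.001]
wrist_force: [-2.2, 0.8, 6.1]
opening: 0.0076
grip_force: 70.7
```

The rim is home: the force rose to a peak, fell, reversed as the keeper snapped over, and then the rigid seat stopped it at TCP z ≈ 0.349. I'll ease off and release.

Request:
move_arm(rows=[[[0,0,-0.5,0,0,0],[0,0,-0.5,0,0,0]]])

```text
clock: 26.38
tcp_pos: [0.5962, -0.2374, 0.3491]
orientation: [2.425, 1.997, 0.0]
wrist_force: [-2.0, 0.7, 4.6]
opening: 0.0077
grip_force: 70.5
```

Request:
move_arm(rows=[[[0,0,0,0,0,0],[0,0,0,0,0,0],[0,0,0,0,0,0],[0,0,0,0,0,0],[0,0,0,0,0,0],[0,0,0,0,0,0]]], fingers=0.5)

```text
clock: 27.12
tcp_pos: [0.5962, -0.2374, 0.3489]
orientation: [2.425, 1.997, 0.0]
wrist_force: [-0.9, 0.1, -0.6]
opening: 0.0422
grip_force: 0.0
```

Request:
move_arm(rows=[[[0,0,-5,0,0,0],[0,0,-12,0,0,0],[0,0,-25,0,0,0],[0,0,-40,0,0,0],[0,0,-60,0,0,0],[0,0,-80,0,0,0],[0,0,-100,0,0,0],[0,0,-100,0,0,0]]])

```text
clock: 28.12
tcp_pos: [0.5963, -0.2375, 0.4508]
orientation: [2.422, 1.995, 0.002]
wrist_force: [0.2, 0.4, -0.6]
opening: 0.0425
grip_force: 0.0
```

```bash
python3 - <<'E'
from h import *
s=robot.observe();print(s['tcp_pos'],s['wrist_force'],s['opening'])
sc=camera_model("scene");a=camera("scene");w=camera("wrist");m=camera_model("wrist")
cv2.imwrite("pics/s9.png",a[:,:,::-1]);cv2.imwrite("pics/w9.png",w[:,:,::-1])
O=np.array([.5972,-.2380,0]);u=np.array([.982,-.19,0]);v=np.array([.19,.982,0]);zc=.1755
hsv=cv2.cvtColor(a,cv2.COLOR_RGB2HSV);g=((hsv[...,0]>55)&(hsv[...,0]<95)&(hsv[...,1]>60)).astype(np.uint8)
# compare predicted green web mask (front face annulus 81-112) with green pixels
best=[]
for dx in(-6,-3,0,3,6):
  for dz in range(-12,13,3):
    k=np.zeros_like(g)
    P=lambda r:np.array([proj(sc,O+(dx/1000-.002+.005)*u+np.array([0,0,zc+dz/1000])+r*(np.cos(t)*v+np.sin(t)*np.array([0,0,1]))) for t in np.linspace(0,6.28,90)]).round().astype(np.int32)
    cv2.fillPoly(k,[P(.110)],1);cv2.fillPoly(k,[P(.083)],0);best.append(((k&g).sum()/k.sum(),dx,dz))
print(sorted(best)[-5:])
im0=cv2.imread('pics/scene0.png')[:,:,::-1].astype(int);d=np.abs(im0-a).max(2)
for n,(x,y,X,Y) in dict(block=(312,284,362,325),jar=(265,245,297,285),tape=(210,220,245,258)).items():print(n,(d[y:Y,x:X]>40).mean())
import time
b=camera("scene");print("motion px",(np.abs(a.astype(int)-b).max(2)>25).sum())
E
```

```text
[ 0.59631182 -0.23750871  0.45081788] [ 0.18924676  0.4139985  -0.6148207 ] 0.04254800692516085
[(np.float64(0.04658507698381366), 6, 0), (np.float64(0.04710219127585501), 0, -9), (np.float64(0.04725670804965959), 3, -3), (np.float64(0.04743563754307723), 0, -6), (np.float64(0.04790419161676647), -3, -12)]
block 0.0
jar 0.0
tape 0.5278195488721804
motion px 2041
```

Request:
move_arm(rows=[[[0,0,0,0,0,0],[0,0,0,0,0,0],[0,0,0,0,0,0],[0,0,0,0,0,0],[0,0,0,0,0,0],[0,0,0,0,0,0],[0,0,0,0,0,0],[0,0,0,0,0,0],[0,0,0,0,0,0],[0,0,0,0,0,0],[0,0,0,0,0,0],[0,0,0,0,0,0]]])

```text
clock: 29.78
tcp_pos: [0.5962, -0.2374, 0.4489]
orientation: [-2.425, -1.997, -0.0]
wrist_force: [0.8, -0.3, -0.4]
opening: 0.0428
grip_force: 0.0
```

```bash
python3 - <<'E'
from h import *
sc=camera_model("scene");a=camera("scene").astype(int);
for i in range(6): b=camera("scene").astype(int)
d=np.abs(a-b).max(2)>25;ys,xs=np.where(d);print("motion",d.sum(),[np.percentile(q,[5,50,95]) for q in(xs,ys)] if d.sum() else'')
cv2.imwrite("pics/s10.png",b[:,:,::-1].astype(np.uint8))
R,G,B=b[...,0],b[...,1],b[...,2];g=((G>R+8)&(G>=B)).astype(np.uint8)
n,l,st,c=cv2.connectedComponentsWithStats(g);print([ (x.tolist(),y.round()) for x,y in zip(st,c) if x[4]>150])
O=np.array([.5972,-.2380,0])
best=[];Z=np.array([0,0,1])
from itertools import product
for dx,dy,dz,yw in product((-8,-4,0,4,8),(-8,-4,0,4,8),range(-12,13,3),(-.2,-.1,0,.1,.2)):
    th=-.19+yw;u=np.array([np.cos(th),np.sin(th),0]);v=np.array([-u[1],u[0],0]);u0=np.array([.982,-.19,0]);v0=np.array([.19,.982,0])
    P=lambda r:np.array([proj(sc,O+(dx-2)/1000*u0+dy/1000*v0+.005*u+Z*(.1755+dz/1000)+r*(np.cos(t)*v+np.sin(t)*Z)) for t in np.linspace(0,6.28,40)]).round().astype(np.int32)
    k=np.zeros_like(g);cv2.fillPoly(k,[P(.108)],1);cv2.fillPoly(k,[P(.081)],0)
    best.append((((k&g).sum()*2/(k.sum()+g[150:380,50:300].sum())).round(4),dx,dy,dz,yw))
print(sorted(best)[-6:],[x for x in best if x[1:]==(0,0,0,0)])
E
```

```text
motion 23 [array([125.3, 168. , 251.7]), array([268.1, 331. , 351.9])]
[([0, 0, 560, 420, 229618], array([282., 208.])), ([123, 223, 131, 129, 4676], array([179., 286.])), ([160, 276, 41, 55, 746], array([179., 298.]))]
[(np.float64(0.7967), 4, 0, 3, 0), (np.float64(0.7979), 0, 0, -3, 0), (np.float64(0.8051), 4, -4, 3, 0), (np.float64(0.8107), 8, -4, 3, 0), (np.float64(0.8117), 4, -4, 0, 0), (np.float64(0.829), 8, -4, 6, 0)] [(np.float64(0.785), 0, 0, 0, 0)]
```

The wheel hangs square at the expected place. The block and jar haven't moved, and in this view the wheel hides the tape. I'll let any remaining swing die out.

Request:
move_arm(rows=[[[0,0,-10,0,0,0],[0,0,-10,0,0,0],[0,0,-10,0,0,0],[0,0,-10,0,0,0],[0,0,-10,0,0,0],[0,0,-10,0,0,0],[0,0,-10,0,0,0],[0,0,-10,0,0,0],[0,0,-10,0,0,0],[0,0,-10,0,0,0],[0,0,-10,0,0,0],[0,0,-10,0,0,0]]])

```text
clock: 31.62
tcp_pos: [0.5962, -0.2374, 0.4589]
orientation: [-2.425, -1.997, 0.0]
wrist_force: [0.4, -0.5, 1.2]
opening: 0.0431
grip_force: 0.0
```

Request:
move_arm(rows=[[[0,0,0,0,0,0],[0,0,0,0,0,0],[0,0,0,0,0,0],[0,0,0,0,0,0],[0,0,0,0,0,0],[0,0,0,0,0,0],[0,0,0,0,0,0],[0,0,0,0,0,0],[0,0,0,0,0,0],[0,0,0,0,0,0],[0,0,0,0,0,0],[0,0,0,0,0,0]]])

```text
clock: 33.12
tcp_pos: [0.5962, -0.2374, 0.4589]
orientation: [-2.425, -1.997, 0.0]
wrist_force: [0.2, -0.1, -0.8]
opening: 0.043
grip_force: 0.0
```

```bash
python3 - <<'E'
from h import *
from rig import ticket
f=[camera("scene").astype(int) for _ in range(10)]
mv=[int((np.abs(f[0]-x).max(2)>25).sum()) for x in f[1:]];print(mv,int((np.abs(cv2.imread('pics/s10.png')[:,:,::-1].astype(int)-f[0]).max(2)[220:,:]>25).sum()))
if max(mv)<40: print(ticket.sign_off())
E
```

```text
[2, 2, 2, 2, 2, 1, 0, 2, 3] 213
the job is handed in; nothing more can be done
None
```

The wheel hangs released and still on the hook, pressed past the keeper onto the seat, and the job is handed in at about 34 s with no verdict shown; the first approach was too high and met the hook at about 15 N, so I backed off and came in lower.

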